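# Lock the soap dispenser to its bracket with the quick-release pin

## Task

Slide the soap dispenser's carriage fully home into its bracket on the laundry slab. Then take the quick-release pin out of the ceramic soap holder and, keeping its thumb button squeezed in, feel for the bracket hole without forcing the pin (never press it hard on the bracket) and put it straight down through the aligned holes until its collar sits flat on the bracket. Let go so that the button springs out and the pin is locked; leave the bowl, the brush and the mug where they are.

Things in the scene. Friction and masses are not known exactly. Their poses are not given: they have to be found in the camera images.
- hole_mean (a point): MEAN place of the bracket's vertical 16 mm hole, on the bracket's top face, 62 mm above the slab; z up, +x the way the carriage slides home. The bracket is bolted through slots and shimmed: its real hole lies anywhere within 12 mm either way along this y, and its top face within 4 mm above or below this height (x is true). Find both by feel. It does not shift under less than 100 N.
- stand: Fixed dispenser stand; origin on the slab 62 mm below hole_mean, same axes. Foot plate 90 mm wide, 8 mm thick, from 250 mm behind (-x) to 40 mm ahead. Bracket: two ears 46 x 60 mm (x, y), 8 mm thick, 30 mm from top face to lowest face, joined at +x; the carriage's 6 mm tongue runs between, and its slot (22 x 42 mm) is under the hole only when home. Below the ears is free.
- carriage (a joint): How far the dispenser carriage has slid towards the bracket, m: 0 = right back, 0.055 = fully home on its hard stop. It slides along hole_mean's x with about 2.5 N of friction and stays where it is left.
- tab (a point): On the carriage's upright aluminium push tab, 80 mm above the slab, axes of hole_mean. Tab 12 mm thick (x), 28 mm wide (y), from the tail plate (z 52 mm) to z 100 mm; the tail plate ends 5 mm behind its back face. 77 mm ahead of it stands the white dispenser, 58 mm across, top at 134 mm. Push it along +x or pinch it. When home the tab is 172 mm behind hole_mean.
- pin_grip (a point): Centre of the pin's head, on the pin's axis; z up, +x out of the thumb button. Head block 22 mm wide (y), 30 mm tall; its back face is 13 mm from the axis on -x. The button on +x, 16 mm wide, 22 mm tall, has its face 18 mm from the axis when out, 13 mm when in: the grasp along x is 31 mm wide, closing to 26 mm centred on the axis. The pin stands upright in the holder's well.
- pin_seat (a point): Centre of the underside of the pin's collar, on its axis, 21 mm below pin_grip, same axes. At the start it is level with the soap holder's rim, 58 mm up; fully home it is level with the bracket's top face, about 62 mm up.
- pin: The loose pin, origin and axes of pin_seat, about 0.18 kg. Collar 36 mm across, 6 mm thick, under the head; shank 14 mm across, reaching 48 mm below the collar's underside, its last 3 mm chamfered to 12 mm. From 31.8 to 37.8 mm below the collar two flat lugs stick out 4.5 mm on both y sides; the button draws them in flush.
- pin_button (a joint): How far the thumb button is pressed, m: 0 = out (lugs out, locked), 0.005 = fully in (lugs drawn in). Sprung: 3 N to start, 8 N fully in; springs out by itself when let go, but not while the lugs are inside a hole.
- well (a point): Mouth centre of the well in the fixed white ceramic soap holder: 26 mm wide, right through, 58 mm above the slab, in a block 56 x 64 mm (x, y). On the +x side follows a low soap dish, 28 mm high, to 113 mm from the well.
- bowl_mid (a point): Centre of a stainless bowl, 110 mm across, 45 mm high: a bystander.
- brush_mid (a point): Centre of a green scrubbing brush lying bristles down, 150 x 50 mm, 49 mm high: a bystander.
- mug_mid (a point): Centre of a mug, 76 mm across, 80 mm high: a bystander.
There are look-alikes about, which are no part of the job. There is more than one size of the pin; the job needs the largest.

How it is judged:
By the outcome, as a careful person would: the job done as asked, in the order asked, and still so for the second after the job is handed in, with the robot touching nothing.
It also fails if it takes over 72 s, if anything falls off the work surface, if the arm or the gripper's body presses on something with over 40 N, if the wrist force passes 120 N, or if a joint passes its speed limit or range.

## Robot

A 6-joint arm with a two-finger parallel gripper is mounted at the origin on the work surface. World frame = base frame: x ahead of the robot, y to its left, z up, the work surface at z = 0. Lengths are in m, angles in rad, forces in N, time in s.
With the tool pointing down it reaches from about 0.3 to 0.775 m from the base axis. Payload 14.6 kg.
Tool frame: the origin (TCP) lies at the very end of the fingers, on their centre line; the grasp point (between the pads) lies 19 mm behind it; z points along the fingers, y is the line along which they close (so a half turn about z gives the same grasp; the last joint's range is limited). The gripper opens to 94 mm and grips with 3 to 60 N. Pads are 16 mm wide; open, the fingers measure 119 mm over their backs; the gripper's body (75 mm by 177 mm) begins 78 mm behind the grasp point.
Start: joints at [-1.392, 0.3, 1.521, -0, 1.321, -0.067], TCP at [0.134, -0.533, 0.205] pointing down, gripper open.
Joint ranges: [-3.03, 3.03], [-0.79, 2.21], [0.23, 2.52], [-1.04, 4.18], [0, 3.07], [-2.55, 2.55]. Speed limits (rad/s): [2.22, 2.22, 2.57, 3.14, 3.14, 3.14].

## Interface

Orientations are given as [roll, pitch, yaw] about the fixed x, y, z axes, in that order (R = Rz(yaw) Ry(pitch) Rx(roll)).
In Python, from station import ctrl gives the robot as it stands.
- The arm moves only by the tool carry_out, never from a script. Its argument "motion" is text: rows parted by semicolons, each of 7 numbers parted by spaces: the shift along the world's x, y, z in m, then the turn, a rotation vector about the world's x, y, z in degrees, then the closure in counts, from 0 (fully open) to 255 (shut). In form: dx dy dz wx wy wz hand; .... A call has 1 to 20 rows; each row shifts and turns the commanded pose from where the row before left it; what a row does not reach is not made up. A row lasts 1/12 s, in which the tool goes at most 41.7 mm and 7.16 degrees, less where a joint would pass 70% of its speed; a pose out of reach is approached as far as the arm can. A call is refused whole if a number of a shift passes 0.0417 or a number of a turn 7.16, either way. A call with a gripper value outside its range is refused whole. The fingers move at their own pace and stop on an object; "grip_force" is the grip in N (left out, the last holds). Time passes only in rows, so rows that do not move let the fingers close. It gives the time, the measured TCP pose, the force, the opening and the grip force at its end, in the units of the state.
- ctrl.get_obs(): the state, without advancing time (a new reading comes with each control period).
- ctrl.camera(name): name is "scene" or "top" or "wrist"; returns a dict with "pixels" (420x560x3 uint8, red, green, blue), "range_z" (420x560 float32, m along the optical axis (not along the pixel's ray), 0 where there is no reading), "K" (3x3 intrinsics, pixels), "position" and "attitude" of the camera in the world. Camera axes: x right, y up, looking along -z (the intrinsics and any distortion apply to the point x, -y, -z); pixel columns grow to the right and rows downward; lengths in m; the calibration is good to about 2 mm. A picture is of the moment at which its call begins.
- ctrl.hand_in(): hands the job in; it is judged then, once.
The state is a dict: "time_s": time; "qpos": joint angles; "joint_vel": joint speeds; "tau": joint torques, N m; "ee_pos": TCP position; "eef_rot": TCP orientation; "force": force on the tool from outside, world axes, zero at the start; "moment": the same for the moment, N m; "grip_width": finger opening in m; "grip_force": force on a finger pad.
Only numpy, scipy, OpenCV 4.12 (cv2) and the standard library are available. Lean on these libraries where they do the work, as an engineer would, in place of code of your own. Each camera call takes 0.05 s, during which the arm holds its last target. There are 200 camera calls.

## Working session

There is one attempt and no reset: what is moved stays moved. The work goes in short steps, Python scripts to look and compute and a tool call to move; the robot and the scene stay as the last step left them, time stands still between calls to the robot, and variables do not carry over. Pictures are saved under pics/ and viewed, at most 10 in all, crops included, and the job is handed in when it is done.

Besides the shell and the picture viewer there is one more tool, called after "Call:" by a JSON object that holds its "fn" and its "kwargs". carry_out: Moves the arm, as the interface text tells. Its arguments: {"type":"object","properties":{"motion":{"type":"string"},"grip_force":{"type":"number"}},"required":["motion"]}

```bash
mkdir -p pics; cat > h.py <<'E'
import numpy as np, cv2, pickle
from station import ctrl
def snap(n,f):
    c=ctrl.camera(n); pickle.dump(c,open(f'pics/{f}.pkl','wb')); cv2.imwrite(f'pics/{f}.png',c['pixels'][...,::-1]); return c
def load(f): return pickle.load(open(f'pics/{f}.pkl','rb'))
def cloud(c):
    z=c['range_z'].astype(float); K=np.array(c['K']); v,u=np.mgrid[:z.shape[0],:z.shape[1]]
    P=np.stack([(u-K[0,2])/K[0,0]*z,-(v-K[1,2])/K[1,1]*z,-z],-1)
    A=np.array(c['attitude'])
    if A.shape!=(3,3):
        from scipy.spatial.transform import Rotation as R
        A=R.from_euler('xyz',A).as_matrix() if A.size==3 else R.from_quat(A).as_matrix()
    W=P@A.T+np.array(c['position']); W[z==0]=np.nan; return W
E
python3 - <<'E'
from h import *
for n in ('scene','top'):
    c=snap(n,n+'0'); print(n,c['K'],c['position'],c['attitude'],{k for k in c})
W=cloud(load('top0')); print(W[::60,::80].round(3).reshape(-1,3)[:60:3])
print(ctrl.get_obs())
E
```

```text
scene [[523.13358955   0.         277.18358292]
 [  0.         523.13358955 211.83523569]
 [  0.           0.           1.        ]] [ 1.08003797 -0.48456068  0.73711632] [ 0.81834906 -0.00317722  0.84896217] {'pixels', 'position', 'K', 'range_z', 'attitude'}
top [[437.44217529   0.         277.60855322]
 [  0.         437.44217529 212.5711798 ]
 [  0.           0.           1.        ]] [ 0.48382409 -0.05724971  0.89129924] [ 1.23260498e-01 -9.11472267e-04 -1.55206841e+00] {'pixels', 'position', 'K', 'range_z', 'attitude'}
[[ 1.382e+00  9.190e-01 -5.210e-01]
 [ 1.381e+00  8.600e-02 -4.950e-01]
 [ 1.384e+00 -7.200e-01 -4.760e-01]
 [ 9.040e-01  1.940e-01  3.000e-02]
 [ 9.140e-01 -3.040e-01  3.100e-02]
 [ 7.830e-01  3.640e-01  1.000e-03]
 [ 7.920e-01 -1.420e-01  1.000e-03]
 [ 6.510e-01  5.200e-01 -0.000e+00]
 [ 6.600e-01  2.300e-02  2.000e-03]
 [ 6.700e-01 -4.730e-01  2.000e-03]
 [ 5.330e-01  1.820e-01 -0.000e+00]
 [ 5.430e-01 -3.060e-01  2.000e-03]
 [ 4.110e-01  3.360e-01  2.000e-03]
 [ 4.190e-01 -1.440e-01 -2.000e-03]
 [ 2.920e-01  4.830e-01  3.000e-03]
 [ 3.000e-01  1.300e-02  1.000e-03]
 [ 3.090e-01 -4.610e-01 -0.000e+00]]
{'time_s': 0.1, 'qpos': array([-1.39162327e+00,  3.00415181e-01,  1.52150621e+00,  1.24788424e-05,
        1.32073158e+00, -6.65986715e-02]), 'joint_vel': array([-0.00165989,  0.00088207, -0.00161971, -0.00160844,  0.00087004,
       -0.00196474]), 'tau': array([-1.70593858e-04, -5.32648051e+01, -3.53286481e+01,  7.08786724e-02,
        2.34802708e-02, -4.84084819e-05]), 'ee_pos': array([ 0.13377605, -0.53323637,  0.20494868]), 'eef_rot': array([-3.14053550e+00, -8.26238416e-05,  2.45768588e-01]), 'force': array([-0.36417546, -0.07702076,  0.16879668]), 'moment': array([-0.02509477, -0.01219813,  0.0340872 ]), 'grip_force': 0.0, 'grip_width': 0.0939657032429799}
```

View pics/top0.png

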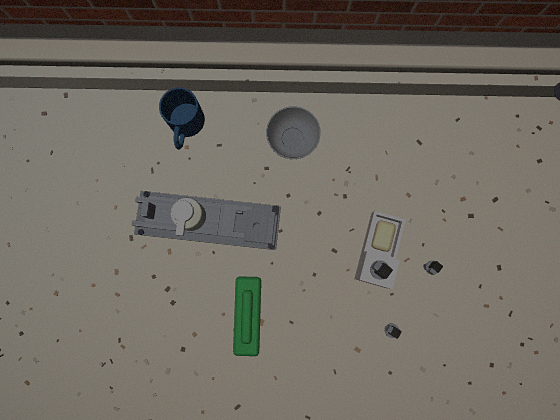

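View pics/scene0.png

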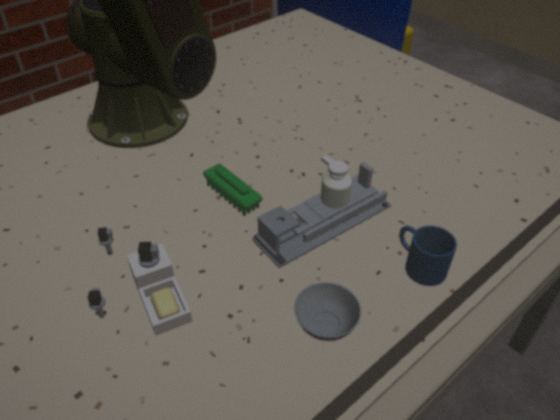

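The top view shows the stand at (135–280, 192–248), with the bracket at about (245, 222) and the tab at (150, 211). A pin stands in the holder at (381, 269), and look-alike pins lie or stand at (433, 267) and (393, 331). The one in the holder looks largest and sits in the described well, so I'll confirm it in an enlarged crop.

```bash
python3 - <<'E'
from h import *
t=load('top0');s=load('scene0')
def crop(c,x,y,w,h,W,H): return cv2.resize(c['pixels'][y:y+h,x:x+w,::-1],(W,H),interpolation=cv2.INTER_CUBIC)
a=crop(t,345,200,110,150,400,545)[:300+245]
im=np.zeros((600,800,3),np.uint8)
im[:300,:400]=crop(t,350,205,100,75,400,300)
im[:300,400:]=crop(s,80,215,120,90,400,300)
im[300:,:400]=crop(t,130,180,160,120,400,300)
im[300:,400:]=crop(s,240,150,160,120,400,300)
im=np.clip(im.astype(float)*1.7,0,255).astype(np.uint8)
cv2.imwrite('pics/crop0.png',im)
W=cloud(t)
def reg(name,x0,x1,y0,y1,zl,zh):
    P=W[y0:y1,x0:x1].reshape(-1,3);P=P[(P[:,2]>zl)&(P[:,2]<zh)]
    r=cv2.minAreaRect((P[:,:2]*1000).astype(np.float32)); print(name,len(P),P.mean(0).round(4),'z',np.median(P[:,2]).round(4),'rect',np.round(r[0],1),np.round(r[1],1),round(r[2],1))
reg('foot',125,290,180,260,.004,.012)
reg('footall',125,290,180,260,.004,.2)
reg('bracket',215,290,180,260,.054,.07)
reg('tab',135,165,190,235,.092,.11)
reg('disp',165,215,190,240,.11,.15)
reg('holder',350,412,205,295,.02,.2)
reg('block',350,412,205,295,.05,.064)
reg('pinhead',350,412,205,295,.085,.12)
reg('collar',350,412,205,295,.061,.07)
reg('pinB',418,450,255,282,.01,.12)
reg('pinC',380,410,318,345,.01,.12)
for n,(x,y) in dict(pin=(381,269)).items():
  print((W[258:282:2,368:396:2,2]*1000).round(0))
E
```

```text
foot 1985 [0.5694 0.0831 0.008 ] z 0.0079 rect [578.1  89.8] [159. 334.] 1.8
footall 6322 [0.5715 0.0802 0.0491] z 0.051 rect [578.1  89.8] [159. 334.] 1.8
bracket 867 [ 0.5603 -0.0199  0.0654] z 0.0656 rect [564.5  10.5] [119.8  62. ] 81.7
tab 112 [0.5851 0.1866 0.099 ] z 0.0994 rect [585.1 187.2] [12.  27.9] 86.8
disp 506 [0.5706 0.1104 0.1327] z 0.1336 rect [566.5 110.1] [61.8 36.3] 1.0
holder 2094 [ 0.5147 -0.2556  0.0467] z 0.0467 rect [ 523.1 -260.5] [ 65.  140.8] 75.2
block 765 [ 0.482  -0.2477  0.0581] z 0.058 rect [ 482.1 -249.8] [64.7 56. ] 75.3
pinhead 204 [ 0.4832 -0.2478  0.0926] z 0.0932 rect [ 483.9 -247.6] [32.1 22. ] 51.8
collar 95 [ 0.4803 -0.2444  0.0638] z 0.0637 rect [ 485.5 -246.1] [56.8 48.9] 70.1
pinB 188 [ 0.489  -0.3525  0.0539] z 0.0592 rect [ 487.7 -354.7] [23.7 25. ] 74.8
pinC 189 [ 0.3698 -0.2741  0.054 ] z 0.0598 rect [ 369.6 -274.7] [24.  26.2] 64.3
[[55. 60. 57. 60. 54. 57. 59. 58. 56. 59. 58. 59. 59. 31.]
 [61. 58. 59. 60. 60. 64. 64. 59. 61. 55. 58. 58. 58. 58.]
 [55. 59. 57. 69. 88. 89. 90. 63. 62. 57. 55. 60. 59. 58.]
 [57. 59. 62. 85. 90. 89. 91. 92. 95. 92. 56. 57. 58. 55.]
 [59. 60. 78. 92. 90. 90. 92. 94. 95. 96. 95. 56. 57. 62.]
 [58. 61. 74. 91. 90. 91. 94. 95. 92. 96. 93. 95. 59. 57.]
 [59. 61. 65. 63. 84. 91. 97. 95. 94. 93. 94. 95. 93. 58.]
 [58. 61. 62. 67. 86. 93. 91. 95. 94. 93. 93. 91. 57. 56.]
 [59. 57. 63. 64. 64. 79. 94. 92. 96. 94. 93. 57. 58. 59.]
 [59. 55. 60. 62. 63. 66. 75. 95. 95. 93. 57. 61. 57. 57.]
 [61. 58. 58. 58. 64. 67. 64. 66. 89. 91. 59. 56. 59. 58.]
 [56. 55. 58. 57. 57. 56. 56. 59. 57. 59. 60. 58. 58. 59.]]
```

View pics/crop0.png

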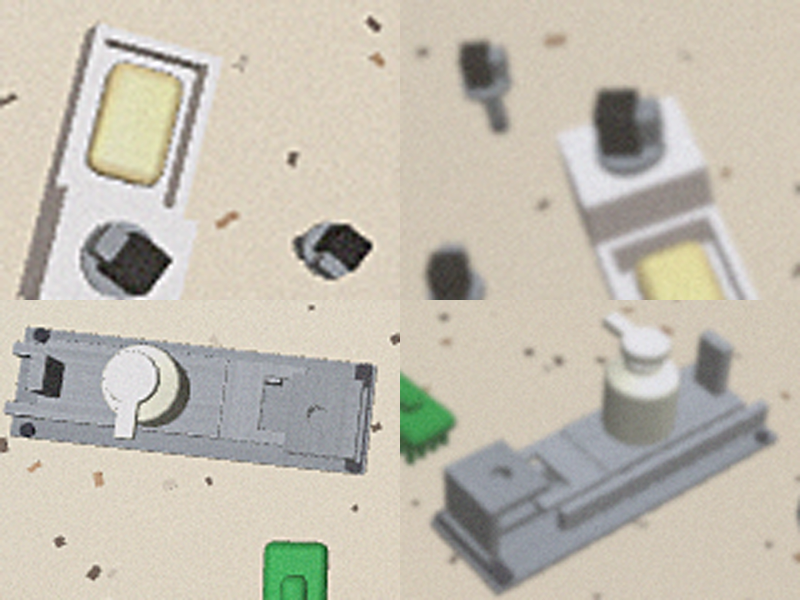

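The crop confirms the holder pin. It has a wide collar, a 94 mm high head and a 32x22 mm top, while the look-alikes are about 24 mm. Its button points up-left (yaw about 52°). Next I refine the stand fit and start moving toward the tab.

```bash
python3 - <<'E'
from h import *
W=cloud(load('top0'))
def reg(name,x0,x1,y0,y1,zl,zh,k=3):
    m=np.zeros(W.shape[:2],np.uint8); s=(slice(y0,y1),slice(x0,x1)); z=W[s][...,2]
    m[s]=((z>zl)&(z<zh)); m=cv2.morphologyEx(m,cv2.MORPH_OPEN,np.ones((k,k)))
    n,l,st,_=cv2.connectedComponentsWithStats(m); i=1+st[1:,4].argmax(); P=W[l==i]
    r=cv2.minAreaRect((P[:,:2]*1000).astype(np.float32)); print(name,len(P),'z',np.median(P[:,2]).round(4),'rect',np.round(r[0],1),np.round(r[1],1),round(r[2],1))
reg('footall',125,290,180,260,.004,.2)
reg('bracket',228,290,180,260,.0585,.075)
reg('tab',135,165,190,235,.092,.11,2)
reg('block',350,412,205,295,.05,.064)
reg('pinhead',350,412,205,295,.082,.12,2)
print('hole px',W[221:226,254:260].reshape(-1,3).round(3)[::3])
E
```

```text
footall 6254 z 0.0511 rect [576.3  87.2] [290.2  90. ] 84.7
bracket 851 z 0.0656 rect [560.3 -20.9] [54.1 60.1] 84.8
tab 109 z nan rect [584.6 200.1] [37.7 26. ] 87.6
block 745 z 0.058 rect [ 482.1 -249.8] [64.7 56. ] 75.3
pinhead 210 z nan rect [ 484.1 -254. ] [39.7 23.3] 54.0
hole px [[ 0.569 -0.011  0.063]
 [ 0.569 -0.017  0.064]
 [ 0.567 -0.012  0.065]
 [ 0.57  -0.016  0.042]
 [ 0.567 -0.011  0.045]
 [ 0.571 -0.014  0.005]
 [ 0.566 -0.01   0.042]
 [ 0.569 -0.015  0.009]
 [ 0.567 -0.009  0.006]
 [ 0.567 -0.015  0.008]]
```

Call:
{"fn": "carry_out", "kwargs": {"motion": "0.021 0.0345 0.002 0 0 -4 255;0.021 0.0345 0.002 0 0 -4 255;0.021 0.0345 0.002 0 0 -4 255;0.021 0.0345 0.002 0 0 -4 255;0.021 0.0345 0.002 0 0 0 255;0.021 0.0345 0.002 0 0 0 255;0.021 0.0345 0.002 0 0 0 255;0.021 0.0345 0.002 0 0 0 255;0.021 0.0345 0 0 0 0 255;0.021 0.0345 0 0 0 0 255;0.021 0.0345 0 0 0 0 255;0.021 0.0345 0 0 0 0 255;0.021 0.0345 0 0 0 0 255;0.021 0.0345 0 0 0 0 255;0.021 0.0345 0 0 0 0 255;0.021 0.0345 0 0 0 0 255", "grip_force": 10}}

```text
time_s: 1.43
ee_pos: [0.4703, 0.0207, 0.2213]
eef_rot: [-3.142, 0.0, -0.033]
force: [0.5, -0.5, -0.5]
grip_width: 0.0001
grip_force: 0.0
```

Call:
{"fn": "carry_out", "kwargs": {"motion": "0.0198 0.0344 0 0 0 -3.4 255;0.0198 0.0344 0 0 0 0 255;0.0198 0.0344 0 0 0 0 255;0.0198 0.0344 0 0 0 0 255;0.0198 0.0344 0 0 0 0 255;0.0198 0.0344 0 0 0 0 255;0 0 0 0 0 0 255;0 0 -0.039 0 0 0 255;0 0 -0.039 0 0 0 255;0 0 -0.039 0 0 0 255;0 0 -0.036 0 0 0 255;0 0 0 0 0 0 255"}}

```text
time_s: 2.43
ee_pos: [0.5849, 0.2236, 0.0609]
eef_rot: [3.137, 0.011, -0.093]
force: [-0.9, -0.4, -0.8]
grip_width: 0.0003
grip_force: 0.0
```

Call:
{"fn": "carry_out", "kwargs": {"motion": "0 0 0.005 0 0 0 255;-0.0005 -0.005 0 0 0 0 255;-0.0005 -0.005 0 0 0 0 255;-0.0005 -0.005 0 0 0 0 255;-0.0005 -0.005 0 0 0 0 255;-0.0005 -0.005 0 0 0 0 255;-0.0005 -0.005 0 0 0 0 255;-0.0005 -0.005 0 0 0 0 255;-0.0005 -0.005 0 0 0 0 255;-0.0005 -0.005 0 0 0 0 255;-0.0003 -0.003 0 0 0 0 255;0 0 0 0 0 0 255;0 0 0 0 0 0 255"}}

```text
time_s: 3.52
ee_pos: [0.5836, 0.1765, 0.0731]
eef_rot: [3.141, 0.001, -0.093]
force: [-0.8, -0.2, 1.0]
grip_width: 0.0005
grip_force: 0.0
```

Call:
{"fn": "carry_out", "kwargs": {"motion": "-0.0002 -0.002 0 0 0 0 255;-0.0002 -0.002 0 0 0 0 255;0 0 0 0 0 0 255"}}

```text
time_s: 3.77
ee_pos: [0.5832, 0.1728, 0.0731]
eef_rot: [3.141, 0.001, -0.093]
force: [0.1, -0.6, -0.4]
grip_width: 0.0005
grip_force: 0.1
```

```bash
python3 - <<'E'
from h import *
print(ctrl.get_obs()['force'],ctrl.get_obs()['ee_pos'])
c=snap('scene','s1'); 
cv2.imwrite('pics/s1c.png',cv2.resize(c['pixels'][130:280,230:430,::-1],(800,600),interpolation=cv2.INTER_CUBIC))
E
```

```text
[ 0.14854949 -0.62239136 -0.38422501] [0.58315785 0.17278128 0.07312726]
```

View pics/s1c.png

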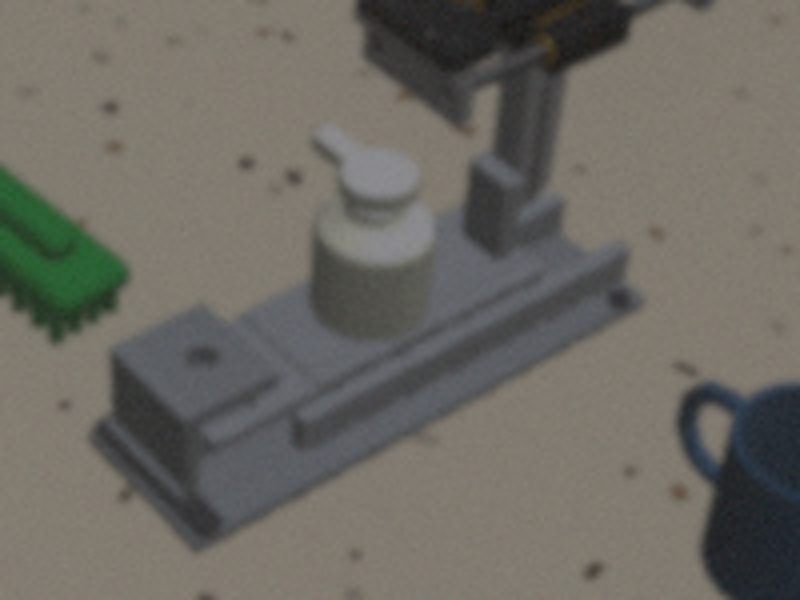

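The carriage has moved: the tab at crop (492, 200) is against the fingers and the tongue is in the bracket (hole at crop 205, 355). I'll keep pushing gently until I feel the stop.

Call:
{"fn": "carry_out", "kwargs": {"motion": "-0.0001 -0.0015 0 0 0 0 255;-0.0001 -0.0015 0 0 0 0 255"}}

```text
time_s: 3.98
ee_pos: [0.5832, 0.1713, 0.0734]
eef_rot: [-3.139, -0.0, -0.093]
force: [2.5, 21.8, -5.1]
grip_width: 0.0005
grip_force: 10.6
```

Call:
{"fn": "carry_out", "kwargs": {"motion": "0.001 0.01 0 0 0 0 255;0.001 0.01 0 0 0 0 255;0 0 0.039 0 0 0 0;0 0 0.039 0 0 0 0;0 0 0.039 0 0 0 0;0 0 0.039 0 0 0 0;-0.004 -0.035 0 0 0 0 0;-0.004 -0.035 0 0 0 0 0;-0.004 -0.035 0 0 0 0 0;-0.004 -0.035 0 0 0 0 0;-0.004 -0.034 0 0 0 0 0;-0.002 -0.033 0 0 0 0 0;0 0 0 0 0 0 0;0 0 0 0 0 0 0"}}

```text
time_s: 5.15
ee_pos: [0.5633, -0.018, 0.2296]
eef_rot: [3.141, -0.0, -0.095]
force: [0.0, 0.5, 0.2]
grip_width: 0.0773
grip_force: 0.0
```

```bash
python3 - <<'E'
from h import *
print(ctrl.get_obs()['ee_pos'],ctrl.get_obs()['eef_rot'])
c=snap('wrist','w1'); print(c['position'],c['attitude'],c['K'][0])
snap('top','top1')
E
```

```text
[ 0.56329357 -0.0180427   0.22962408] [ 3.14129826e+00 -1.08492194e-04 -9.51561279e-02]
[ 0.64509649 -0.02638626  0.40835672] [-2.84693686e-01  7.68688051e-04 -1.66596403e+00] [337.65708146   0.         278.13985325]
```

View pics/w1.png

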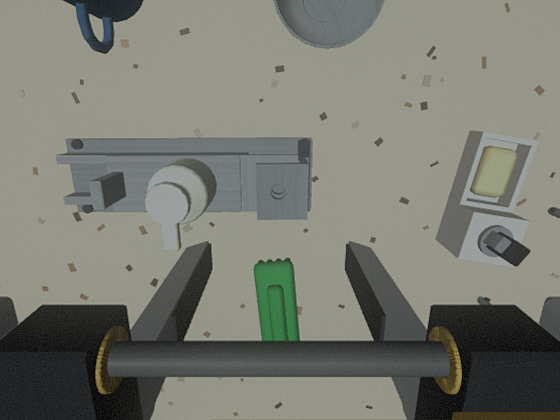

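The wrist view shows the bracket hole at (279, 191), the push tab at (107, 188), and the pin head and button at (507, 248) and (492, 240).

```bash
python3 - <<'E'
from h import *
from scipy.spatial.transform import Rotation as R
c=load('w1');W=cloud(c)
def rect(name,W,x0,x1,y0,y1,zl,zh,k=3):
    m=np.zeros(W.shape[:2],np.uint8); s=(slice(y0,y1),slice(x0,x1)); z=W[s][...,2]
    m[s]=((z>zl)&(z<zh)); m=cv2.morphologyEx(m,cv2.MORPH_OPEN,np.ones((k,k),np.uint8),borderValue=0)
    n,l,st,_=cv2.connectedComponentsWithStats(m); i=1+st[1:,4].argmax(); P=W[l==i]
    r=cv2.minAreaRect((P[:,:2]*1000).astype(np.float32)); print(name,len(P),'z',np.nanmedian(P[:,2]).round(4),np.round(r[0],1),np.round(r[1],1),round(r[2],1))
rect('brk w',W,250,320,155,225,.0585,.075); rect('blk w',W,435,530,200,270,.05,.0625); rect('head w',W,480,535,225,270,.084,.12)
rect('foot w',W,55,320,130,225,.004,.2); rect('tab w',W,85,130,165,215,.09,.11)
W1=cloud(load('top1')); rect('foot t',W1,125,232,180,260,.004,.2);rect('head t',W1,350,412,205,295,.082,.12)
A=R.from_euler('xyz',c['attitude']).as_matrix();K=c['K'];p=np.array(c['position'])
zt=np.nanmedian(W[165:215,262:272,2]);print('ztop',zt)
for u,v in [(279,191),(278,190),(280,192)]:
    d=A@[(u-K[0,2])/K[0,0],-(v-K[1,2])/K[1,1],-1]; print(p+d*(zt-p[2])/d[2])
im=np.hstack([cv2.resize(c['pixels'][166:216,254:304,::-1],(400,400),interpolation=cv2.INTER_CUBIC),cv2.resize(c['pixels'][210:280,470:540,::-1],(400,400),interpolation=cv2.INTER_CUBIC)])
cv2.imwrite('pics/w1c.png',np.clip(im*1.3,0,255).astype(np.uint8))
E
```

```text
brk w 2782 z 0.0649 [560.9 -22.4] [54.1 60.6] 84.9
blk w 1921 z 0.057 [ 482.6 -251.2] [65.6 56.4] 75.2
head w 665 z 0.0921 [ 484.3 -249.1] [31.6 21.8] 52.2
foot w 18817 z 0.0514 [577.   85.6] [290.1  90. ] 84.7
tab w 486 z 0.0989 [583.4 151.6] [12.4 27.7] 85.3
foot t 781 z 0.0511 [548.4  78.5] [93.3 36.2] 85.1
head t 199 z 0.0931 [ 483.5 -248.4] [31.3 22.4] 51.2
ztop 0.06488191338926255
[ 0.56212248 -0.01910409  0.06488191]
[ 0.56329054 -0.01816539  0.06488191]
[ 0.56095242 -0.02004438  0.06488191]
```

View pics/w1c.png

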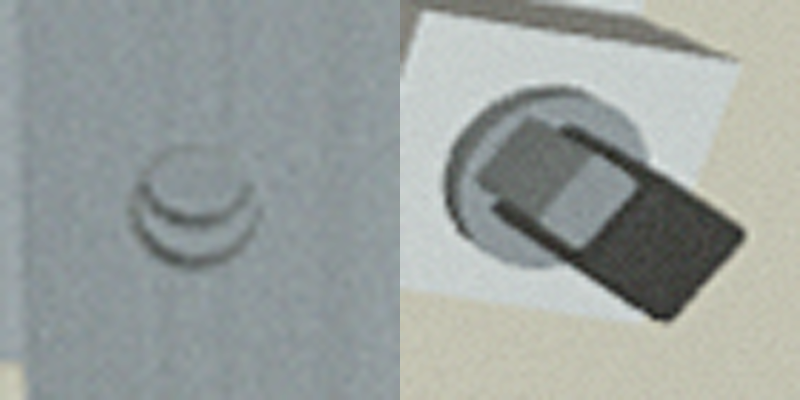

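Call:
{"fn": "carry_out", "kwargs": {"motion": "-0.0115 -0.0332 0 0 0 -6.55 0;-0.0115 -0.0332 0 0 0 -6.55 0;-0.0115 -0.0332 0 0 0 -6.55 0;-0.0115 -0.0332 0 0 0 -6.55 0;-0.0115 -0.0332 0 0 0 -6.55 0;-0.0115 -0.0332 0 0 0 0 0;-0.0118 -0.0333 0 0 0 0 0;0 0 -0.035 0 0 0 0;0 0 -0.035 0 0 0 0;0 0 -0.03 0 0 0 0;0 0 0 0 0 0 0;0 0 0 0 0 0 0;0 0 0 0 0 0 0"}}

```text
time_s: 6.33
ee_pos: [0.4837, -0.2493, 0.1315]
eef_rot: [-3.141, -0.002, -0.663]
force: [0.3, -0.2, 0.8]
grip_width: 0.0937
grip_force: 0.0
```

Call:
{"fn": "carry_out", "kwargs": {"motion": "-0.0004 -0.0005 -0.03 0 0 0 0;0 0 -0.025 0 0 0 0;0 0 0 0 0 0 0;0 0 0 0 0 0 0;0 0 0 0 0 0 0"}}

```text
time_s: 6.75
ee_pos: [0.4833, -0.2505, 0.077]
eef_rot: [-3.141, -0.003, -0.664]
force: [0.5, -0.7, -0.1]
grip_width: 0.094
grip_force: 0.0
```

Call:
{"fn": "carry_out", "kwargs": {"motion": "-0.0005 0 -0.005 0 0 0 0;0 0 -0.004 0 0 0 0;0 0 0 0 0 0 0;0 0 0 0 0 0 100;0 0 0 0 0 0 170;0 0 0 0 0 0 190;0 0 0 0 0 0 255;0 0 0 0 0 0 255;0 0 0 0 0 0 255;0 0 0 0 0 0 255;0 0 0 0 0 0 255;0 0 0 0 0 0 255", "grip_force": 30}}

```text
time_s: 7.75
ee_pos: [0.4815, -0.2501, 0.0654]
eef_rot: [-3.142, 0.0, -0.664]
force: [0.8, -0.0, -0.7]
grip_width: 0.0374
grip_force: 0.0
```

Call:
{"fn": "carry_out", "kwargs": {"motion": "0 0 0.002 0 0 0 255;0 0 0 0 0 0 255;0 0 0 0 0 0 255;0 0 0 0 0 0 255;0 0 0 0 0 0 255"}}

```text
time_s: 8.17
ee_pos: [0.4814, -0.25, 0.0673]
eef_rot: [3.142, 0.0, -0.664]
force: [0.6, 0.8, -1.5]
grip_width: 0.0252
grip_force: 29.5
```

Call:
{"fn": "carry_out", "kwargs": {"motion": "0 0 0.01 0 0 0 255;0 0 0.02 0 0 0 255;0 0 0.03 0 0 0 255;0 0 0.035 0 0 0 255;0 0 0.035 0 0 0 255;0.0113 0.0331 0 0 0 0 255;0.0113 0.0331 0 0 0 0 255;0.0113 0.0331 0 0 0 0 255;0.0113 0.0331 0 0 0 0 255;0.0113 0.0331 0 0 0 0 255;0.0113 0.0331 0 0 0 0 255;0.0118 0.0334 0 0 0 0 255;0 0 0 0 0 0 255;0 0 0 0 0 0 255"}}

```text
time_s: 9.33
ee_pos: [0.5613, -0.0166, 0.1979]
eef_rot: [-3.142, -0.0, -0.662]
force: [-1.9, -1.9, -1.9]
grip_width: 0.0256
grip_force: 30.3
```

```bash
python3 - <<'E'
from h import *
o=ctrl.get_obs();print(o['ee_pos'],o['eef_rot'],o['grip_width'])
c=snap('wrist','w2');s=snap('scene','s2');t=snap('top','t2')
im=np.hstack([cv2.resize(c['pixels'][100:400,130:430,::-1],(400,400)),cv2.resize(s['pixels'][100:270,210:380,::-1],(400,400),interpolation=cv2.INTER_CUBIC)])
cv2.imwrite('pics/w2c.png',np.clip(im*1.5,0,255).astype(np.uint8))
for n,c in(('w',c),('s',s),('t',t)):
    W=cloud(c); 
    for lo,hi in((.125,.172),(.178,.186)):
        m=(np.abs(W[...,0]-.561)<.025)&(np.abs(W[...,1]+.018)<.025)&(W[...,2]>lo)&(W[...,2]<hi)
        P=W[m]; 
        if len(P)>10:
            r=cv2.minAreaRect((P[:,:2]*1000).astype(np.float32));print(n,lo,len(P),np.round(r[0],1),np.round(r[1],1),round(r[2],1),P.min(0).round(4),P.max(0).round(4))
E
```

```text
[ 0.56128078 -0.01662084  0.19794703] [-3.14152501e+00 -1.74734063e-04 -6.61649523e-01] 0.02557043662328245
w 0.125 77 [565.7 -21.5] [13.1  4.9] 46.6 [ 0.5594 -0.0252  0.1431] [ 0.5695 -0.015   0.1564]
s 0.125 103 [565.8 -22. ] [12.5  8.9] 44.3 [ 0.5582 -0.0269  0.1406] [ 0.5702 -0.0151  0.1713]
s 0.178 11 [567.  -21.8] [10.6  4.3] 56.3 [ 0.5625 -0.0263  0.1781] [ 0.5692 -0.0162  0.1821]
```

View pics/w2c.png

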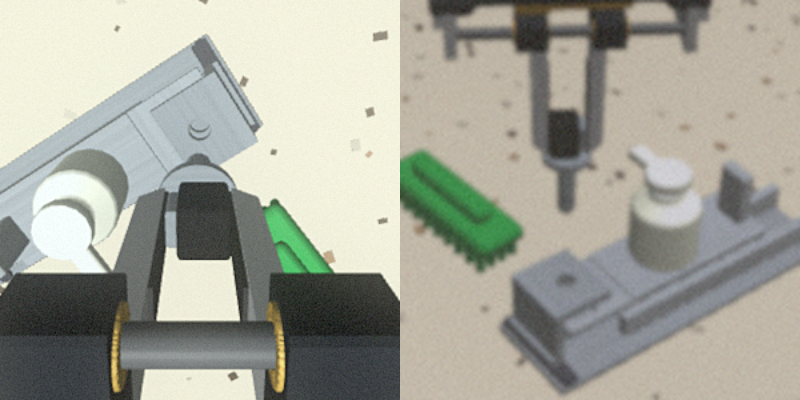

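The pin hangs upright between the fingers, with its shank at scene crop (566, 190) and the hole at (567, 280). I'll fit the shank axis with a known-radius circle.

```bash
python3 - <<'E'
from h import *
from scipy.optimize import least_squares as ls
for n in('w2','s2'):
    W=cloud(load(n)); m=(np.abs(W[...,0]-.563)<.03)&(np.abs(W[...,1]+.019)<.03)&(W[...,2]>.146)&(W[...,2]<.182)
    P=W[m][:,:2]*1000
    f=ls(lambda q:np.hypot(*(P-q).T)-7,[562,-18],loss='soft_l1',f_scale=1); print(n,len(P),f.x,np.abs(f.fun).mean())
    # bracket rect in the same camera
    m=((W[...,2]>.059)&(W[...,2]<.075)&(np.abs(W[...,0]-.56)<.045)&(np.abs(W[...,1]+.02)<.045)).astype(np.uint8)
    m=cv2.morphologyEx(m,cv2.MORPH_OPEN,np.ones((3,3),np.uint8)); _,l,st,_=cv2.connectedComponentsWithStats(m); Q=W[l==1+st[1:,4].argmax()]
    print(np.median(Q[:,2]),cv2.minAreaRect((Q[:,:2]*1000).astype(np.float32)))
W=cloud(load('s2'));
m=(np.abs(W[...,0]-.563)<.03)&(np.abs(W[...,1]+.019)<.03)&(W[...,2]>.1)&(W[...,2]<.2);print('tipz',np.sort(W[m][:,2])[:6])
o=ctrl.get_obs();print(o['ee_pos'],o['force'])
E
```

```text
w2 59 [562.07612119 -18.1340054 ] 0.17772376853518676
0.06497600377073506 ((560.5452880859375, -22.444120407104492), (54.06499099731445, 60.30424880981445), 84.83970642089844)
s2 125 [561.80468275 -18.15630886] 0.8195667692301127
0.0661535308679791 ((561.01953125, -20.59149932861328), (58.038963317871094, 62.928138732910156), 84.6476821899414)
tipz [0.14056627 0.1408924  0.14161181 0.14230004 0.14328361 0.14422314]
[ 0.56089835 -0.01891433  0.19778843] [ 0.19600555  0.38139469 -2.13937354]
```

```bash
python3 - <<'E'
from h import *
from scipy.optimize import least_squares as ls
for n,g in(('w3','wrist'),('s3','scene')):
    o=ctrl.get_obs();print(o['ee_pos'],o['joint_vel'].round(3).max())
    W=cloud(snap(g,n)); m=(np.abs(W[...,0]-.563)<.03)&(np.abs(W[...,1]+.019)<.03)&(W[...,2]>.146)&(W[...,2]<.180)
    P=W[m][:,:2]*1000
    f=ls(lambda q:np.hypot(*(P-q).T)-7,[562,-18],loss='soft_l1',f_scale=.5); print(n,len(P),f.x,np.abs(f.fun).mean())
    m=((W[...,2]>.059)&(W[...,2]<.075)&(np.abs(W[...,0]-.56)<.045)&(np.abs(W[...,1]+.02)<.045)).astype(np.uint8)
    m=cv2.morphologyEx(m,cv2.MORPH_OPEN,np.ones((3,3),np.uint8)); _,l,st,_=cv2.connectedComponentsWithStats(m); Q=W[l==1+st[1:,4].argmax()]
    r=cv2.minAreaRect((Q[:,:2]*1000).astype(np.float32));print(r,'hole',np.array(r[0])+[.37,3.98])
E
```

```text
[ 0.56089835 -0.01891433  0.19778843] 0.009
w3 57 [561.79019864 -20.40459515] 0.14005317501255135
((560.5543212890625, -22.339900970458984), (54.397098541259766, 60.31709289550781), 84.59699249267578) hole [560.92432129 -18.35990097]
[ 0.56090451 -0.01911541  0.19776382] 0.004
s3 127 [561.40195626 -19.20341832] 0.717464676866861
((560.7640991210938, -21.559619903564453), (56.00678634643555, 64.63160705566406), 83.94102478027344) hole [561.13409912 -17.5796199 ]
```

Call:
{"fn": "carry_out", "kwargs": {"motion": "-0.0007 0.0019 -0.02 0 0 0 255;0 0 -0.02 0 0 0 255;0 0 -0.018 0 0 0 255;0 0 -0.01 0 0 0 255;0 0 0 0 0 0 255;0 0 0 0 0 0 255;0 0 0 0 0 0 255;0 0 0 0 0 0 255"}}

```text
time_s: 10.25
ee_pos: [0.561, -0.0163, 0.1307]
eef_rot: [-3.141, -0.002, -0.665]
force: [0.6, 1.6, -1.5]
grip_width: 0.0256
grip_force: 30.3
```

Call:
{"fn": "carry_out", "kwargs": {"motion": "0 0 -0.001 0 0 0 255;0 0 -0.001 0 0 0 255;0 0 -0.001 0 0 0 255;0 0 0 0 0 0 255;0 0 0 0 0 0 255;0 0 0 0 0 0 255"}}

```text
time_s: 10.75
ee_pos: [0.5604, -0.0162, 0.1264]
eef_rot: [3.142, 0.0, -0.664]
force: [0.0, -0.4, -2.6]
grip_width: 0.0254
grip_force: 29.2
```

Call:
{"fn": "carry_out", "kwargs": {"motion": "0 -0.0008 -0.001 0 0 0 255;0 0 -0.001 0 0 0 255;0 0 -0.001 0 0 0 255;0 0 0 0 0 0 255;0 0 -0.0007 0 0 0 255;0 0 0 0 0 0 255;0 0 0 0 0 0 255"}}

```text
time_s: 11.33
ee_pos: [0.5604, -0.017, 0.1227]
eef_rot: [3.142, 0.0, -0.664]
force: [0.5, 2.1, -1.6]
grip_width: 0.0256
grip_force: 29.7
```

Call:
{"fn": "carry_out", "kwargs": {"motion": "0 0 -0.0007 0 0 0 255;0 0 -0.0007 0 0 0 255;0 0 0 0 0 0 255;0 0 0 0 0 0 255"}}

```text
time_s: 11.67
ee_pos: [0.5604, -0.0169, 0.1213]
eef_rot: [3.142, 0.0, -0.664]
force: [-1.4, -1.4, -1.7]
grip_width: 0.0253
grip_force: 30.6
```

Call:
{"fn": "carry_out", "kwargs": {"motion": "0 0 -0.0008 0 0 0 255;0 0 -0.0008 0 0 0 255;0 0 0 0 0 0 255;0 0 0 0 0 0 255"}}

```text
time_s: 12.0
ee_pos: [0.5604, -0.0169, 0.1197]
eef_rot: [3.142, 0.0, -0.664]
force: [0.4, 0.2, -1.2]
grip_width: 0.0255
grip_force: 29.2
```

Call:
{"fn": "carry_out", "kwargs": {"motion": "0 0 -0.001 0 0 0 255;0 0 -0.001 0 0 0 255;0 0 0 0 0 0 255;0 0 0 0 0 0 255"}}

```text
time_s: 12.33
ee_pos: [0.5604, -0.0169, 0.1177]
eef_rot: [3.142, 0.0, -0.664]
force: [-0.3, 0.9, -2.0]
grip_width: 0.0254
grip_force: 30.7
```

The tip is about 5 mm below the top face with no force, so it's in the hole. I'll keep lowering it gently.

Call:
{"fn": "carry_out", "kwargs": {"motion": "0 0 -0.0015 0 0 0 255;0 0 -0.0015 0 0 0 255;0 0 -0.0015 0 0 0 255;0 0 -0.0015 0 0 0 255;0 0 0 0 0 0 255;0 0 0 0 0 0 255"}}

```text
time_s: 12.83
ee_pos: [0.5604, -0.017, 0.1116]
eef_rot: [3.141, 0.0, -0.664]
force: [0.6, 1.3, -2.2]
grip_width: 0.0251
grip_force: 29.3
```

Call:
{"fn": "carry_out", "kwargs": {"motion": "0 0 -0.0015 0 0 0 255;0 0 -0.0015 0 0 0 255;0 0 -0.0015 0 0 0 255;0 0 -0.0015 0 0 0 255;0 0 -0.0015 0 0 0 255;0 0 -0.0015 0 0 0 255;0 0 0 0 0 0 255;0 0 0 0 0 0 255"}}

```text
time_s: 13.5
ee_pos: [0.5604, -0.017, 0.1027]
eef_rot: [3.141, 0.0, -0.664]
force: [0.8, 1.0, -2.1]
grip_width: 0.0254
grip_force: 29.2
```

Call:
{"fn": "carry_out", "kwargs": {"motion": "0 0 -0.0012 0 0 0 255;0 0 -0.0012 0 0 0 255;0 0 -0.0012 0 0 0 255;0 0 -0.0012 0 0 0 255;0 0 0 0 0 0 255;0 0 0 0 0 0 255"}}

```text
time_s: 14.0
ee_pos: [0.5604, -0.0169, 0.0979]
eef_rot: [3.142, 0.0, -0.664]
force: [-0.3, -2.4, -1.6]
grip_width: 0.0252
grip_force: 30.2
```

Call:
{"fn": "carry_out", "kwargs": {"motion": "0 0 -0.0015 0 0 0 255;0 0 -0.0015 0 0 0 255;0 0 -0.0015 0 0 0 255;0 0 -0.0015 0 0 0 255;0 0 -0.0015 0 0 0 255;0 0 -0.0015 0 0 0 255;0 0 0 0 0 0 255"}}

```text
time_s: 14.58
ee_pos: [0.5603, -0.017, 0.0885]
eef_rot: [3.141, 0.0, -0.664]
force: [-0.2, -1.2, -1.5]
grip_width: 0.0251
grip_force: 29.3
```

Call:
{"fn": "carry_out", "kwargs": {"motion": "0 0 -0.0015 0 0 0 255;0 0 -0.0015 0 0 0 255;0 0 -0.0015 0 0 0 255;0 0 -0.0015 0 0 0 255;0 0 -0.0015 0 0 0 255;0 0 -0.0015 0 0 0 255;0 0 0 0 0 0 255;0 0 0 0 0 0 255"}}

```text
time_s: 15.25
ee_pos: [0.5604, -0.0169, 0.0799]
eef_rot: [3.141, 0.0, -0.664]
force: [-1.2, -0.7, -1.8]
grip_width: 0.0255
grip_force: 29.7
```

Call:
{"fn": "carry_out", "kwargs": {"motion": "0 0 -0.0012 0 0 0 255;0 0 -0.0012 0 0 0 255;0 0 -0.0012 0 0 0 255;0 0 0 0 0 0 255;0 0 0 0 0 0 255"}}

```text
time_s: 15.67
ee_pos: [0.5604, -0.017, 0.0763]
eef_rot: [3.142, 0.0, -0.664]
force: [-1.0, -0.4, -1.5]
grip_width: 0.025
grip_force: 29.8
```

Call:
{"fn": "carry_out", "kwargs": {"motion": "0 0 -0.0008 0 0 0 255;0 0 0 0 0 0 255;0 0 0 0 0 0 255"}}

```text
time_s: 15.92
ee_pos: [0.5604, -0.0169, 0.0755]
eef_rot: [-3.142, -0.0, -0.664]
force: [-0.5, -1.8, -2.0]
grip_width: 0.0258
grip_force: 30.7
```

Call:
{"fn": "carry_out", "kwargs": {"motion": "0 0 -0.0006 0 0 0 255;0 0 0 0 0 0 255;0 0 0 0 0 0 255"}}

```text
time_s: 16.17
ee_pos: [0.5604, -0.017, 0.0749]
eef_rot: [3.142, 0.0, -0.664]
force: [0.5, 1.3, -2.4]
grip_width: 0.0252
grip_force: 30.6
```

Call:
{"fn": "carry_out", "kwargs": {"motion": "0 0 -0.0006 0 0 0 255;0 0 0 0 0 0 255;0 0 0 0 0 0 255"}}

```text
time_s: 16.42
ee_pos: [0.5606, -0.017, 0.0746]
eef_rot: [-3.141, -0.0, -0.664]
force: [-0.7, -0.4, 2.1]
grip_width: 0.0253
grip_force: 30.1
```

Call:
{"fn": "carry_out", "kwargs": {"motion": "0 0 -0.0004 0 0 0 255;0 0 0 0 0 0 255;0 0 0 0 0 0 255"}}

```text
time_s: 16.67
ee_pos: [0.5607, -0.017, 0.0746]
eef_rot: [-3.141, -0.001, -0.664]
force: [-1.7, -0.1, 5.6]
grip_width: 0.0255
grip_force: 29.8
```

The collar has touched at about 5–7 N upward, with its underside at 65.3 mm. Now I release.

Call:
{"fn": "carry_out", "kwargs": {"motion": "0 0 0 0 0 0 120;0 0 0 0 0 0 100;0 0 0 0 0 0 100;0 0 0 0 0 0 100;0 0 0 0 0 0 100;0 0 0 0 0 0 100;0 0 0.01 0 0 0 100;0 0 0.03 0 0 0 100;0 0 0.04 0 0 0 100;0 0 0.04 0 0 0 100;-0.03 0 0.02 0 0 0 100;-0.04 0 0 0 0 0 100;-0.04 0 0 0 0 0 100;0 0 0 0 0 0 100;0 0 0 0 0 0 100;0 0 0 0 0 0 100"}}

```text
time_s: 18.0
ee_pos: [0.4512, -0.0171, 0.215]
eef_rot: [-3.141, -0.002, -0.665]
force: [-0.3, 0.2, -0.9]
grip_width: 0.0572
grip_force: 0.0
```

```bash
python3 - <<'E'
from h import *
s=snap('scene','s4');t=snap('top','t4')
im=np.hstack([cv2.resize(s['pixels'][130:280,240:390,::-1],(400,400),interpolation=cv2.INTER_CUBIC),cv2.resize(t['pixels'][170:290,180:300,::-1],(400,400),interpolation=cv2.INTER_CUBIC)])
cv2.imwrite('pics/f.png',np.clip(im*1.6,0,255).astype(np.uint8))
W=cloud(s);m=(np.hypot(W[...,0]-.561,W[...,1]+.018)<.03)&(W[...,2]>.08)&(W[...,2]<.13);P=W[m];print(len(P),np.percentile(P[:,2],[50,90,98]));print(cv2.minAreaRect((P[:,:2]*1000).astype(np.float32)))
W=cloud(t);m=(np.hypot(W[...,0]-.561,W[...,1]+.018)<.03)&(W[...,2]>.09)&(W[...,2]<.13);P=W[m];print(len(P));r=len(P)>5 and print(np.median(P[:,2]),cv2.minAreaRect((P[:,:2]*1000).astype(np.float32)))
E
```

```text
264 [0.0978599  0.10301622 0.10410743]
((563.6677856445312, -17.98332977294922), (29.116491317749023, 24.718326568603516), 48.79046630859375)
188
0.10107930001050808 ((561.680908203125, -16.029685974121094), (30.803123474121094, 21.807518005371094), 52.18169403076172)
```

View pics/f.png

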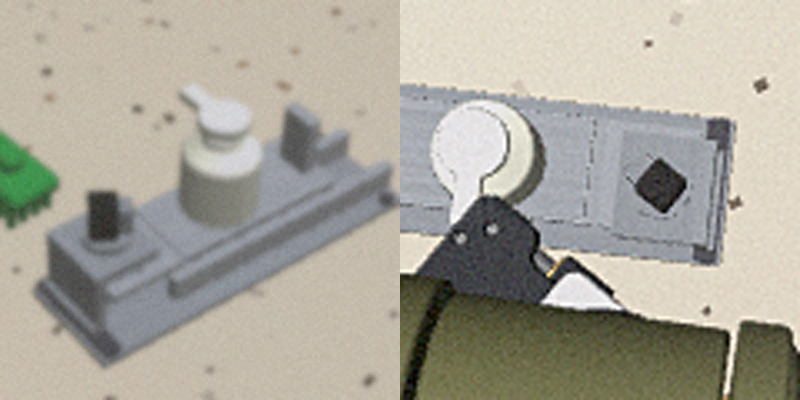

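The pin sits upright with its collar on the bracket (scene crop 105, 240). Its top is at 101 mm, and the head plus button measures 30.8 mm, so the button is out and the pin is locked. Handing in.

```bash
python3 -c "
from station import ctrl
print(ctrl.hand_in())"
```

```text
the job is handed in; nothing more can be done
None
```

The job is handed in at about 18 s on the robot's clock: the carriage was pushed onto its hard stop, and the largest pin is in with its collar on the bracket and its button sprung out. I didn't touch the bowl, the brush or the mug, and the hand-in gave no verdict.

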